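Dock the refill canister, find which way its cap loosens and hold the cap up

TASK

Stand the refill canister, cap still on, squarely and fully down in the square pocket of the dock. Its part-turn cap loosens one way only, clockwise or anticlockwise, and nobody knows which: find out by trying, turn the cap until it is free, and lift it off the canister, which stays seated in the dock. Finish while still holding the cap upright in the gripper, about 10 cm above the canister; do not put it down, and do not push the other things on the counter about.

Things in the scene. Friction and masses are not known exactly. Their poses are not given: they have to be found in the camera images.
- canister: Loose canister, 0.45 kg: square aluminium body 54 x 54 mm, 80 mm tall, dark band near the foot; a neck hidden under the cap rises to 100 mm; 105 mm tall with cap. Origin: centre of the underside; z up, x and y square to the sides. Grip it across two sides below the cap, which is narrower. A lock in the neck lets the cap turn one way only; which way differs from start to start.
- cap: Round ribbed grey cap, 48 mm across, 24 mm tall, 40 g. Origin: centre of its lower rim; fitted, this is 81 mm above the canister's underside, 1 mm above its flat shoulder (keep fingertips above that when gripping the cap). z up; x turns with the cap and at the start lies within 4 degrees of the canister's x. Stop in the wrong direction: hard, 4 to 12 degrees from the start.
- cap_top (a point): Centre of the cap's flat top, 24 mm above its rim. The loosening way the cap turns easily: locked to 47 degrees from the start, lifts straight off from 48 to 66, end stop at 67. Locked, it lifts 2 mm, then takes the canister along. Turns count relative to the canister, which has 4 degrees of play either way in the pocket. Forced against a stop, the fingers slip.
- dock: Dock fixed to the counter, left or right of the canister: steel plate 110 x 96 mm, 6 mm thick, with a square pocket of grey walls, inside 58 x 58 mm (2 mm play each side), walls 9 mm thick, tops 32 mm above the counter, pocket floor 6 mm above it. Origin: centre of the underside, below the pocket's centre; x, y square to the pocket walls, z up.
- jar_honey: glass jar with a yellow lid, 68 mm across, 112 mm tall; bystander, leave alone; origin centre of underside
- jar_olives: smaller glass jar with a yellow lid, 65 mm across, 94 mm tall; bystander, leave alone; origin centre of underside
- till_roll: standing white paper roll, 57 mm across, 57 mm tall; bystander, leave alone; origin centre of underside
- mug: white mug 83 mm across, 93 mm tall, with a handle; bystander, leave alone; origin centre of underside

How it is judged (in metres and radians):
On the way, in this order (a step that is already met when the one before it is completed fails the run):
1. the canister stands fully down in the dock's pocket with its cap still on (horizontal distance between canister and dock below 0.006 m and z of canister in the frame of dock below 0.009 m and angle between canister's own z axis and vertical below 0.07 rad and z of cap in the frame of canister below 0.087 m and distance between cap and canister below 0.09 m), for 0.2 s.
2. in the dock, the cap has been turned its loosening way (more than 40 degrees) while still down on the neck (angle between the x axis of cap and the x axis of canister, either way round above 0.7 rad and distance between cap and canister below 0.09 m and z of canister in the frame of dock below 0.011 m and horizontal distance between canister and dock below 0.006 m), for 0.05 s.
At the end, for the whole second after the job is handed in: Gripper holds the cap at rest, upright within 17 deg, lower rim 150 mm or more above the canister's underside and within 60 mm sideways of its axis, clear of it; canister within 6 mm of the pocket's centre, down within 3 mm, upright within 4 deg, at rest, not touched by the robot (z of cap in the frame of canister above 0.15 m and horizontal distance between cap and canister below 0.06 m and angle between cap's own z axis and vertical below 0.3 rad and linear speed of cap below 0.03 m/s and contact force between the fingers and cap above 1 N and contact force between each of cap, the arm, the fingers and canister below 0.1 N and horizontal distance between canister and dock below 0.006 m and z of canister in the frame of dock below 0.009 m and angle between canister's own z axis and vertical below 0.07 rad and linear speed of canister below 0.02 m/s); the arm keeps its last pose, push and grip.
It fails at once if a bystander is pushed more than 3 cm or knocked over (distance of any of jar_honey, jar_olives, till_roll, mug from where it was at the start of the episode above 0.03 m or angle between any of jar_honey, jar_olives, till_roll, mug's own z axis and vertical above 0.5 rad).
It fails at once if the canister is knocked over (angle between canister's own z axis and vertical above 0.7 rad).
It also fails if it takes over 54 s, if anything falls off the work surface, if the arm or the gripper's body presses on something with over 40 N, if the wrist force passes 120 N, or if a joint passes its speed limit or range.

ROBOT

A 6-joint arm with a two-finger parallel gripper is mounted at the origin on a cart in front of the work surface, level with it; the furniture and walls round the work are solid. World frame = base frame: x ahead of the robot, y to its left, z up, the work surface at z = 0. Lengths are in m, angles in degrees, forces in N, time in s.
With the tool pointing down it reaches from about 0.4 to 0.825 m from the base axis. Payload 7 kg.
Tool frame: the origin (TCP) lies midway between the tips of the shut fingers; the grasp point (between the pads) lies 19 mm behind it; z points along the fingers, y is the line along which they close (so a half turn about z gives the same grasp; the last joint's range is limited). The gripper opens to 88 mm and grips with 3 to 60 N. Pads are 19 mm wide; open, the fingers measure 130 mm over their backs; the gripper's body (78 mm by 193 mm) begins 47 mm behind the grasp point.
Start: joints at [-53.91, 20.546, 0.682, 0, -70.136, -16.507], TCP at [0.226, -0.636, 0.227] pointing down, gripper open.
Joint ranges: [-176.03, 176.03], [-82.01, 121.73], [-58.28, 71.71], [-173.87, 95.51], [-174.79, -0.11], [-173.66, 173.66]. Speed limits (degrees/s): [136.94, 136.94, 172.46, 180, 180, 180].

INTERFACE

Orientations are given as [roll, pitch, yaw] about the fixed x, y, z axes, in that order (R = Rz(yaw) Ry(pitch) Rx(roll)).
In Python, from plant import ctrl, viewer, close_job gives the robot as it stands. The module is installed in compiled form; this text tells all that it offers.
- The arm moves only by the tool step_arm, never from a script. Its argument "moves" is a list that holds one entry, the list of rows, each a list of 5 numbers: the shift along the world's x, y, z in cm, then the turn about the world's z in rad, then the finger opening in cm, from 0 to 8.76. In form: [[[tx, ty, tz, twist, grip], ...]]. A call has 1 to 10 rows; each row shifts and turns the commanded pose from where the row before left it; what a row does not reach is not made up. A row lasts 1/10 s, in which the tool goes at most 50 mm and 8.59 degrees, less where a joint would pass 70% of its speed; a pose out of reach is approached as far as the arm can. A call with a gripper value outside its range is refused whole. The fingers move at their own pace and stop on an object; the grip force is fixed at half the most. Time passes only in rows, so rows that do not move let the fingers close. It gives the time, the measured TCP pose, the force, the opening and the grip force at its end, in the units of the state.
- ctrl.get_obs(): the state, without advancing time (a new reading comes with each control period).
- viewer.snapshot(name): name is "scene" or "side" or "wrist"; returns (picture, depth): 384x512x3 uint8, blue, green, red; 384x512 float32, m along the optical axis (not along the pixel's ray), 0 where there is no reading.
- viewer.camera_info(name): a dict with "camera_matrix" (3x3 intrinsics, pixels), "eye" and "orientation" of the camera in the world. Camera axes: x right, y down, z forward; pixel columns grow to the right and rows downward; lengths in m; the calibration is good to about 2 mm. A picture is of the moment at which its call begins: read the wrist's pose just before it. camera_info takes no time and is no camera call; for the wrist camera it gives the pose at the moment of the call.
- close_job(): hands the job in; it is judged then, once.
The state is a dict: "clock": time; "joint_pos": joint angles; "qvel": joint speeds; "tau": joint torques, N m; "tool_pos": TCP position; "orientation": TCP orientation; "force": force on the tool from outside, world axes, zero at the start; "moment": the same for the moment, N m; "opening": finger opening in m; "gripper_force": force on a finger pad.
Only numpy, scipy, OpenCV 4.12 (cv2) and the standard library are available. Lean on these libraries where they do the work, as an engineer would, in place of code of your own. Each camera call takes 0.05 s, during which the arm holds its last target. There are 200 camera calls.

## Working session

There is one attempt and no reset: what is moved stays moved. The work goes in short steps, Python scripts to look and compute and a tool call to move; the robot and the scene stay as the last step left them, time stands still between calls to the robot, and variables do not carry over. Pictures are saved under pics/ and viewed, at most 10 in all, crops included, and the job is handed in when it is done.

Besides the shell and the picture viewer there is one more tool, called after "Emit:" as a command line: name --argument value ..., lists and objects as JSON in quotes. step_arm: Moves the arm, as the interface text tells. Its arguments: {"type":"object","properties":{"moves":{"type":"array","items":{"type":"array","items":{"type":"array","items":{"type":"number"}}}}},"required":["moves"]}

```bash
mkdir -p pics; cat > h.py <<'E'
import numpy as np, cv2
from plant import ctrl, viewer, close_job
def snap(n,save=None):
    i=viewer.camera_info(n); p,d=viewer.snapshot(n)
    if save: cv2.imwrite('pics/'+save,p)
    return i,p,d
E
python3 - <<'E'
from h import *
for n in("scene","side"):
    i,p,d=snap(n,n+'0.png'); np.savez(n+'0.npz',p=p,d=d); print(n,i)
o=ctrl.get_obs();print(o)
a=cv2.imread('pics/scene0.png');b=cv2.imread('pics/side0.png')
E
```

```text
scene {'camera_matrix': array([[436.92469991,   0.        , 261.81692195],
       [  0.        , 436.92469991, 187.60103666],
       [  0.        ,   0.        ,   1.        ]]), 'eye': array([-0.0418148 , -0.89425661,  0.61977929]), 'orientation': array([-119.65222188,   -1.40484566,  -41.39417662])}
side {'camera_matrix': array([[367.44007826,   0.        , 251.45162816],
       [  0.        , 367.44007826, 187.79387168],
       [  0.        ,   0.        ,   1.        ]]), 'eye': array([0.33736235, 0.48153874, 0.56912783]), 'orientation': array([-124.67581017,    0.57229032, -163.22632937])}
{'clock': 0.1, 'joint_pos': array([-5.39082046e+01,  2.05876657e+01,  6.38446182e-01, -1.68376552e-02,
       -7.01344325e+01, -1.65059598e+01]), 'qvel': array([ 0.04523114, -0.09770452,  0.12420746,  0.00811312, -0.00826379,
       -0.06500075]), 'tau': array([-1.35041137e-03, -5.84162986e+01,  2.93750668e+01,  7.01556444e+00,
        1.02162128e-02, -6.55405620e-05]), 'tool_pos': array([ 0.22608806, -0.63555211,  0.22571103]), 'orientation': array([ 1.79915298e+02, -8.59194449e-03, -1.60419891e+02]), 'force': array([-0.1240708 , -0.03790375, -0.18406494]), 'moment': array([ 0.04306942, -0.0330851 ,  0.04705303]), 'gripper_force': 0.0, 'opening': 0.08780588218047344}
```

View pics/scene0.png

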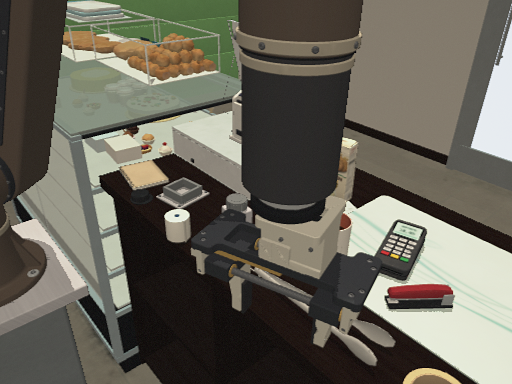

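View pics/side0.png

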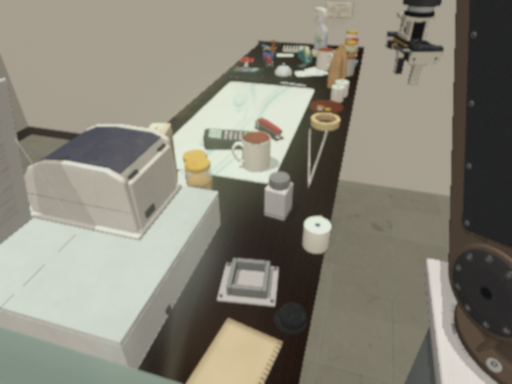

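The side view shows the canister at (279,195), dock at (250,280), till roll at (316,234), mug at (255,150) and jars near (198,168). The scene view shows the dock at (182,192) and the canister, partly hidden, at (237,205).

```bash
cat >> h.py <<'E'
from scipy.spatial.transform import Rotation as Ro
def cloud(i,d):
    K=i['camera_matrix'];v,u=np.mgrid[:d.shape[0],:d.shape[1]]
    c=np.stack([(u-K[0,2])/K[0,0]*d,(v-K[1,2])/K[1,1]*d,d],-1)
    return c@Ro.from_euler('xyz',i['orientation'],degrees=True).as_matrix().T+i['eye']
E
python3 - <<'E'
from h import *
i=viewer.camera_info('side');z=np.load('side0.npz');c=cloud(i,z['d'])
for n,(u,v) in dict(captop=(280,178),body=(275,205),dockL=(250,280),wall1=(236,268),wallfar=(250,262),wallnear=(248,299),roll=(317,222),mug=(256,138),jar=(197,157),blk=(291,318),c1=(222,300),c2=(276,305),c3=(280,268),c4=(232,262),book=(240,350),printer=(100,150),white=(190,200)).items(): print(n,c[v,u].round(3))
w=viewer.camera_info('wrist');print(w)
E
```

```text
captop [ 0.483 -0.214  0.106]
body [ 0.488 -0.192  0.043]
dockL [0.487 0.013 0.008]
wall1 [ 0.522 -0.003  0.015]
wallfar [ 0.495 -0.012  0.031]
wallnear [0.478 0.057 0.007]
roll [ 0.383 -0.14   0.057]
mug [ 0.61  -0.452  0.075]
jar [ 0.702 -0.241  0.112]
blk [0.391 0.086 0.022]
c1 [0.524 0.072 0.005]
c2 [ 0.426  0.05  -0.001]
c3 [ 0.439 -0.042  0.   ]
c4 [ 0.529 -0.001  0.032]
book [0.459 0.161 0.01 ]
printer [ 0.775 -0.003  0.247]
white [ 0.649 -0.083  0.102]
{'camera_matrix': array([[315.65386453,   0.        , 256.45246181],
       [  0.        , 315.65386453, 190.54066166],
       [  0.        ,   0.        ,   1.        ]]), 'eye': array([ 0.15917995, -0.65911862,  0.38531522]), 'orientation': array([ 1.64720015e+02, -9.11699849e-02,  1.09617312e+02])}
```

Emit:
step_arm --moves '[[[2.2,4.4,0.5,0,8.7],[2.2,4.4,0.5,0,8.7],[2.2,4.4,0.5,0,8.7],[2.2,4.4,0.5,0,8.7],[2.2,4.4,0.5,0,8.7],[2.2,4.4,0.5,0,8.7],[2.2,4.4,0.5,0,8.7],[2.2,4.4,0.5,0,8.7],[2.2,4.4,0.5,0,8.7],[0,4.4,0,0,8.7]]]'

```text
clock: 1.1
tool_pos: [0.4261, -0.194, 0.2718]
orientation: [-180.0, 0.0, -160.4]
force: [0.4, 0.6, -0.6]
opening: 0.087
gripper_force: 0.0
```

Emit:
step_arm --moves '[[[0,4,0,0,8.7],[0,3,0,0,8.7],[0,0,0,0,8.7],[0,0,0,0,8.7]]]'

```text
clock: 1.5
tool_pos: [0.4242, -0.1253, 0.2716]
orientation: [180.0, 0.0, -160.3]
force: [-0.5, -0.2, -0.0]
opening: 0.087
gripper_force: 0.0
```

```bash
python3 - <<'E'
from h import *
i,p,d=snap('wrist','w1.png');np.savez('w1.npz',p=p,d=d,e=i['eye'],o=i['orientation'],K=i['camera_matrix']);print(i['eye'],ctrl.get_obs()['tool_pos'])
E
```

```text
[ 0.35721888 -0.14883198  0.43116263] [ 0.42417286 -0.12592481  0.27150741]
```

View pics/w1.png

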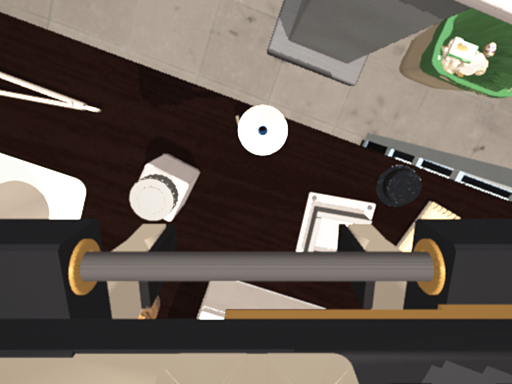

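The wrist view shows the canister at (165,190) with its cap, the till roll at (262,130), and the dock at about (335,225), half hidden by the fingers. I'll shift forward to see both clearly.

Emit:
step_arm --moves '[[[3,0,0,0,8.7],[3,1,0,0,8.7],[3,1,0,0,8.7],[0,0,0,0,8.7],[0,0,0,0,8.7]]]'

```text
clock: 2.05
tool_pos: [0.5142, -0.1069, 0.2705]
orientation: [180.0, -0.1, -160.5]
force: [-0.9, -0.3, 0.4]
opening: 0.0869
gripper_force: 0.0
```

```bash
python3 - <<'E'
from h import *
i,p,d=snap('wrist','w2.png');np.savez('w2.npz',p=p,d=d,e=i['eye'],o=i['orientation'],K=i['camera_matrix']);print(i['eye'],ctrl.get_obs()['tool_pos'])
E
```

```text
[ 0.4475714  -0.13013208  0.43021844] [ 0.5137439  -0.10694751  0.27083124]
```

View pics/w2.png

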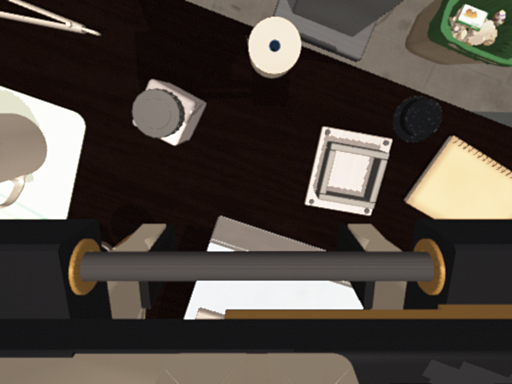

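The canister is at (168,112) with its cap top centred near (158,113). The full dock is visible at (348,170).

```bash
cat >> h.py <<'E'
def plane(i,px,z):
    px=np.asarray(px,float).reshape(-1,2);K=i['camera_matrix']
    r=np.c_[(px[:,0]-K[0,2])/K[0,0],(px[:,1]-K[1,2])/K[1,1],np.ones(len(px))]@Ro.from_euler('xyz',i['orientation'],degrees=True).as_matrix().T
    return i['eye']+r*((z-i['eye'][2])/r[:,2])[:,None]
def rect(i,c,near,rad,zl,zh,zp):
    m=(c[...,2]>zl)&(c[...,2]<zh)&(np.hypot(c[...,0]-near[0],c[...,1]-near[1])<rad)
    v,u=np.nonzero(m);P=plane(i,np.c_[u,v],zp)[:,:2]
    r=cv2.minAreaRect((P*1000).astype(np.float32));return r,len(P),P
E
python3 - <<'E'
from h import *
for f in('w1','w2'):
    z=np.load(f+'.npz');i=dict(eye=z['e'],orientation=z['o'],camera_matrix=z['K']);c=cloud(i,z['d'])
    print(f,'can body',rect(i,c,(.483,-.214),.06,.072,.088,.08)[:2])
    r,n,P=rect(i,c,(.483,-.214),.06,.098,.112,.105);print('cap',r,n,cv2.minEnclosingCircle((P*1000).astype(np.float32)))
    r,n,P=rect(i,c,(.483,-.214),.06,.02,.07,.05);print(r,n)
    if f=='w2':
        print('dock walls',rect(i,c,(.487,.015),.065,.026,.038,.032)[:2]); print('plate',rect(i,c,(.487,.015),.085,.003,.04,.006)[:2])
    q=c[...,2][(np.hypot(c[...,0]-.487,c[...,1]-.015)<.015)];print('floor z',np.median(q))
    for n,g in dict(roll=(.383,-.14)).items():print(n,rect(i,c,g,.05,.05,.064,.057)[:2])
E
```

```text
w1 can body (((486.85064697265625, -221.48287963867188), (53.59004592895508, 55.02796173095703), 81.33763885498047), 667)
cap ((487.3375549316406, -221.24075317382812), (48.61418914794922, 50.28306198120117), 29.291406631469727) 1584 ((487.42901611328125, -221.00328063964844), 25.66611099243164)
((476.5008850097656, -206.53665161132812), (76.19153594970703, 47.596744537353516), 39.52050018310547) 605
floor z 0.00734711860341114
roll (((382.12042236328125, -132.31826782226562), (56.36308288574219, 56.67658996582031), 45.857730865478516), 1836)
w2 can body (((488.2811279296875, -220.98570251464844), (54.32041931152344, 53.933021545410156), 81.65714263916016), 734)
cap ((488.0173645019531, -221.16952514648438), (47.60988235473633, 50.02341079711914), 19.5329647064209) 1929 ((488.1502380371094, -221.08253479003906), 25.05120849609375)
((477.2841796875, -206.95960998535156), (74.34696960449219, 42.71034622192383), 35.52900695800781) 416
dock walls (((489.53424072265625, 15.921844482421875), (76.25560760498047, 77.35879516601562), 9.417097091674805), 1584)
plate (((481.3453063964844, 19.733108520507812), (156.3079071044922, 152.73220825195312), 10.15595817565918), 5679)
floor z 0.007498182742149639
roll (((382.1474304199219, -132.62013244628906), (57.0727653503418, 56.81405258178711), 49.27736282348633), 2294)
```

Emit:
step_arm --moves '[[[-0.6,-3,0,-0.12,8.7],[-1,-4,0,-0.12,8.7],[-1,-3.4,0,-0.12,8.7],[0,-1,-2,-0.13,8.7],[0,0,-4,0,8.7],[0,0,-4,0,8.7],[0,0,-2,0,8.7],[0,0,0,0,8.7],[0,0,0,0,8.7]]]'

```text
clock: 3.0
tool_pos: [0.4881, -0.2206, 0.1525]
orientation: [-180.0, 0.0, 171.5]
force: [0.5, 0.4, 0.8]
opening: 0.0872
gripper_force: 0.0
```

```bash
python3 - <<'E'
from h import *
i,p,d=snap('wrist');c=cloud(i,d)
for f in [(.4877,-.2212)]:
    print('can',rect(i,c,f,.06,.072,.088,.08)[:2],rect(i,c,f,.06,.098,.112,.105)[:2])
s,p,d=snap('side');c=cloud(s,d);print(rect(s,c,f,.06,.098,.112,.105)[:2])
o=ctrl.get_obs();print(o['tool_pos'],o['orientation'],o['moment'])
E
```

```text
can (((487.3121643066406, -221.93463134765625), (53.41347885131836, 53.74365234375), 81.53329467773438), 1223) (((488.0193786621094, -222.17921447753906), (47.797550201416016, 49.662628173828125), 81.53437805175781), 3677)
(((486.3212890625, -217.74192810058594), (46.433067321777344, 55.494319915771484), 14.525067329406738), 238)
[ 0.48907146 -0.22035805  0.1534528 ] [-1.79989899e+02  1.65910089e-01  1.71509954e+02] [-0.02672166 -0.02430422  0.00853523]
```

Emit:
step_arm --moves '[[[-0.05,-0.1,-3,0,8.7],[0,0,-3,0,8.7],[0,0,-3,0,8.7],[0,0,-1.65,0,8.7],[0,0,0,0,3],[0,0,0,0,3],[0,0,0,0,3],[0,0,0,0,3],[0,0,0,0,3]]]'

```text
clock: 4.0
tool_pos: [0.4885, -0.2213, 0.0463]
orientation: [-180.0, 0.1, 171.5]
force: [-0.9, 0.9, 6.9]
opening: 0.0541
gripper_force: 30.0
```

Emit:
step_arm --moves '[[[0,0,2,0,3],[0,0,3,0,3],[0,0,2.5,0,3],[0,3,0,0.06,3],[0,4,0,0.06,3],[0,4.7,0,0.06,3],[0.1,4,0,0.06,3],[0.1,4,0,0.072,3],[0,3,0,0,3],[0,1,0,0,3]]]'

```text
clock: 5.0
tool_pos: [0.4892, 0.0185, 0.1199]
orientation: [180.0, -0.0, -170.5]
force: [0.2, 0.1, -4.9]
opening: 0.0539
gripper_force: 30.0
```

Emit:
step_arm --moves '[[[0,0,0,0,3],[0,0,0,0,3],[0,0,0,0,3]]]'

```text
clock: 5.3
tool_pos: [0.4893, 0.0151, 0.1198]
orientation: [-180.0, -0.0, -170.7]
force: [1.8, -1.2, -4.0]
opening: 0.0536
gripper_force: 30.0
```

```bash
python3 - <<'E'
from h import *
i,p,d=snap('wrist','w3.png');c=cloud(i,d)
o=ctrl.get_obs();print(o['tool_pos'],o['orientation'],o['force'])
f=(.4895,.0155);h=.075
for h in(.07,.074,.078,.082):print('can',rect(i,c,f,.06,.075+h,.084+h,.08+h)[:2])
print('cap',rect(i,c,f,.06,.098+h,.118+h,.105+h)[:2])
print('dock',rect(i,c,f,.065,.024,.038,.032)[:2])
E
```

```text
[0.48940149 0.01507549 0.11986857] [-1.79994013e+02 -3.77216860e-02 -1.70693481e+02] [ 0.88528056  0.05787187 -4.42697033]
can (((471.336669921875, 12.713920593261719), (20.261138916015625, 89.75152587890625), 9.361709594726562), 2121)
can (((470.3802795410156, 12.55575942993164), (18.313434600830078, 86.97879028320312), 9.36170482635498), 3587)
can (((477.20037841796875, 13.674732208251953), (36.03510284423828, 83.17613983154297), 15.96664810180664), 2975)
can (((483.4337463378906, 14.70693588256836), (38.48540496826172, 78.47685241699219), 9.362130165100098), 789)
cap (((470.9529724121094, 12.327262878417969), (35.892662048339844, 105.12409973144531), 9.361518859863281), 5561)
dock (((468.6971740722656, 13.422561645507812), (34.939510345458984, 75.7750015258789), 9.248933792114258), 1697)
```

View pics/w3.png

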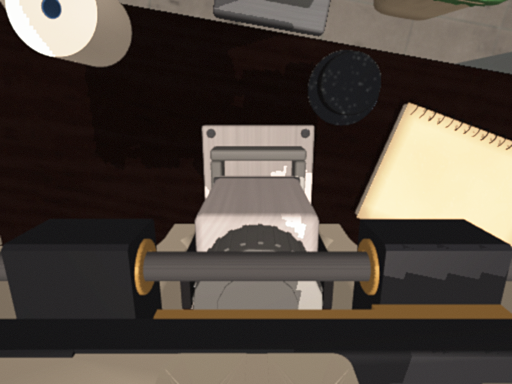

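The canister hangs straight over the pocket and is parallel to it. Its front face runs from about (220,178) to (300,178), and the dock plate's front edge spans u 203–313. I'll refine the lateral offset.

```bash
python3 - <<'E'
from h import *
i,p,d=snap('wrist');c=cloud(i,d);o=ctrl.get_obs();t=o['tool_pos']
a=np.radians(9.35);ex=np.array([np.cos(a),np.sin(a)]);ey=np.array([-ex[1],ex[0]])
L=(c[...,:2]-t[:2]);X=L@ex;Y=L@ey;Z=c[...,2]
for n,zl,zh,w in(('body',.08,.112,.04),('wall',.028,.036,.05),('plate',.004,.012,.08)):
    m=(Z>zl)&(Z<zh)&(abs(Y)<w)&(X>-.08)&(X<.05);print(n,m.sum(),'Y',np.percentile(Y[m],[.5,1,50,99,99.5]).round(4),'X',np.percentile(X[m],[1,10,50,90,99]).round(4))
print(Z[180:240:6,258].round(3),X[180:240:6,258].round(4))
E
```

```text
body 1118 Y [-0.0258 -0.0251  0.0002  0.0262  0.0269] X [-0.0271 -0.0269 -0.0267 -0.0264 -0.0255]
wall 1603 Y [-0.0361 -0.0359  0.0032  0.0391  0.0395] X [-0.0374 -0.0366 -0.0313 -0.0182 -0.0087]
plate 4541 Y [-0.0459 -0.0456  0.0078  0.0749  0.0775] X [-0.0762 -0.0567 -0.0415 -0.0128  0.0054]
[0.093 0.108 0.119 0.131 0.141 0.149 0.154 0.155 0.163 0.168] [-0.0269 -0.0269 -0.0266 -0.0267 -0.0268 -0.0267 -0.0256 -0.0236 -0.0241
 -0.0235]
```

Emit:
step_arm --moves '[[[0.02,0.12,-2,0,3],[0,0,-1.8,0,3],[0,0,-0.5,0,3],[0,0,-0.5,0,3],[0,0,-0.5,0,3],[0,0,0,0,3]]]'

```text
clock: 6.0
tool_pos: [0.4899, 0.0171, 0.0669]
orientation: [-180.0, -0.0, -170.6]
force: [0.8, 0.3, -5.5]
opening: 0.0541
gripper_force: 30.0
```

Emit:
step_arm --moves '[[[0,0,-0.5,0,3],[0,0,-0.4,0,3],[0,0,-0.3,0,3],[0,0,-0.2,0,3],[0,0,0,0,3]]]'

```text
clock: 6.5
tool_pos: [0.4898, 0.0172, 0.0528]
orientation: [-180.0, -0.0, -170.6]
force: [0.1, -0.3, -5.0]
opening: 0.0535
gripper_force: 30.0
```

Emit:
step_arm --moves '[[[0,0,-0.1,0,3],[0,0,0,0,3],[0,0,0,0,8.7],[0,0,0,0,8.7],[0,0,0,0,8.7],[0,0,0,0,8.7]]]'

```text
clock: 7.1
tool_pos: [0.4902, 0.0173, 0.0523]
orientation: [180.0, 0.0, -170.6]
force: [0.8, 0.2, -0.3]
opening: 0.0802
gripper_force: 0.0
```

Emit:
step_arm --moves '[[[0,0,2,0,8.7],[0,0,4,0,8.7],[0,0,4,0,8.7],[0,0,2,0,8.7],[0,0,0,0,8.7],[0,0,0,0,8.7]]]'

```text
clock: 7.7
tool_pos: [0.4899, 0.0174, 0.1723]
orientation: [180.0, 0.1, -170.6]
force: [-0.2, -0.7, -1.4]
opening: 0.0869
gripper_force: 0.0
```

```bash
python3 - <<'E'
from h import *
i,p,d=snap('wrist','w4.png');c=cloud(i,d);o=ctrl.get_obs();print(o['tool_pos'],o['moment'])
f=(.4895,.0165)
print('can',rect(i,c,f,.045,.08,.092,.086)[:2],'cap',rect(i,c,f,.06,.104,.12,.111)[:2])
m=(abs(c[...,0]-f[0])<.03)&(abs(c[...,1]-f[1])<.03)&(c[...,2]<.13)
print(np.percentile(c[...,2][m],[50,90,97]))
print('dock',rect(i,c,f,.065,.026,.038,.032)[:2])
E
```

```text
[0.4894635  0.01721828 0.17152608] [ 0.0250208  -0.00671141  0.01622111]
can (((489.3345947265625, 17.723237991333008), (53.068641662597656, 53.40116500854492), 9.399545669555664), 1041) cap (((489.4080505371094, 17.85003662109375), (49.238868713378906, 47.789710998535156), 9.398544311523438), 3282)
[0.1118849  0.11341199 0.11392682]
dock (((489.1350402832031, 16.770309448242188), (74.9735336303711, 75.82176971435547), 9.40087890625), 1710)
```

View pics/w4.png

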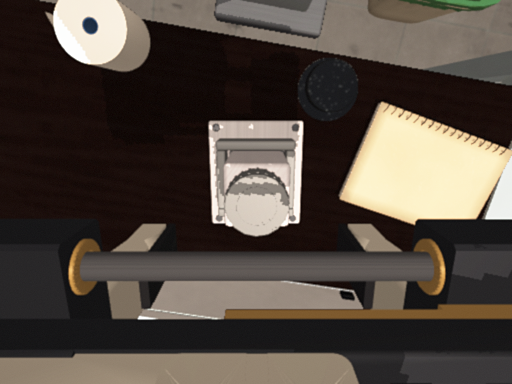

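The canister is seated: cap top at z≈0.112 and concentric with the dock within about 1 mm; cap centre is at pixel (257,200).

Emit:
step_arm --moves '[[[0,0.04,-3,0,8.7],[0,0,-3,0,8.7],[0,0,-1.5,0,8.7],[0,0,-0.5,0,8.7],[0,0,0,0,8.7],[0,0,0,0,2],[0,0,0,0,2],[0,0,0,0,2],[0,0,0,0,2],[0,0,0,0,2]]]'

```text
clock: 8.75
tool_pos: [0.4901, 0.0177, 0.0924]
orientation: [180.0, 0.0, -170.6]
force: [-1.0, -0.1, -0.1]
opening: 0.0527
gripper_force: 0.0
```

```bash
python3 - <<'E'
from h import *
o=ctrl.get_obs();print(o)
E
```

```text
{'clock': 8.75, 'joint_pos': array([ 2.50966213e+01,  1.09814661e+01, -3.24877999e+01,  2.32562534e-04,
       -4.64925821e+01, -1.05710930e+02]), 'qvel': array([-0.01584629,  0.19566937, -0.07632576, -0.13101821,  0.08902538,
       -0.0642074 ]), 'tau': array([ 1.50119220e-03, -3.82622123e+01,  2.25717455e+01,  5.35690650e+00,
       -8.54677311e-02, -7.62292962e-05]), 'tool_pos': array([0.49005215, 0.017726  , 0.09240291]), 'orientation': array([ 1.79989832e+02,  3.67723270e-02, -1.70614152e+02]), 'force': array([-0.96145718, -0.11275235, -0.08407769]), 'moment': array([-0.01059234, -0.00088452, -0.01194644]), 'gripper_force': 0.0, 'opening': 0.052743652104980325}
```

Emit:
step_arm --moves '[[[0,0,0,0.08,2],[0,0,0,0.08,2],[0,0,0,0.08,2],[0,0,0,0,2]]]'

```text
clock: 9.15
tool_pos: [0.4901, 0.0177, 0.0923]
orientation: [-180.0, 0.0, -156.8]
force: [1.0, -0.4, 1.1]
opening: 0.0476
gripper_force: 30.0
```

```bash
python3 - <<'E'
from h import *
o=ctrl.get_obs();print(o['moment'],o['force'],o['orientation'],o['tau'][5])
E
```

```text
[ 0.01601802  0.00717893 -0.02564641] [ 1.04142169 -0.39694128  1.09289424] [-1.79996251e+02  3.20181449e-02 -1.56792917e+02] 1.1589712277054787
```

Emit:
step_arm --moves '[[[0,0,0,0.08,2],[0,0,0,0.08,2],[0,0,0,0,2]]]'

```text
clock: 9.45
tool_pos: [0.4902, 0.0177, 0.0923]
orientation: [-180.0, 0.0, -147.7]
force: [0.1, -0.0, 1.3]
opening: 0.047
gripper_force: 30.0
```

```bash
python3 - <<'E'
from h import *
o=ctrl.get_obs();print(o['moment'],o['force'],o['orientation'],o['tau'][5])
E
```

```text
[ 0.03737788  0.02658996 -0.0252217 ] [ 0.11519615 -0.03436754  1.26777937] [-1.79988449e+02  3.18662510e-02 -1.47745540e+02] 1.144649013876915
```

Emit:
step_arm --moves '[[[0,0,0,-0.08,2],[0,0,0,0,2]]]'

```text
clock: 9.65
tool_pos: [0.4902, 0.0177, 0.0923]
orientation: [-180.0, 0.0, -152.6]
force: [0.9, -0.1, 2.6]
opening: 0.0475
gripper_force: 30.0
```

```bash
cat > o.py <<'E'
from h import *
o=ctrl.get_obs();print(o['moment'].round(3),o['force'].round(2),o['orientation'].round(2),o['tau'].round(3),o['opening'],o['clock'])
E
python3 o.py
```

```text
[-0.003  0.024 -0.037] [ 0.94 -0.11  2.63] [-1.7999e+02  3.0000e-02 -1.5255e+02] [ 7.0000e-03 -3.7048e+01  2.1655e+01  5.0140e+00 -6.9000e-02 -1.0170e+00] 0.04748562820299531 9.65
```

Emit:
step_arm --moves '[[[0,0,0,-0.08,2],[0,0,0,-0.08,2],[0,0,0,-0.08,2],[0,0,0,0,2]]]'

```text
clock: 10.05
tool_pos: [0.4901, 0.0177, 0.0923]
orientation: [-180.0, 0.0, -166.1]
force: [-0.1, -1.0, 3.3]
opening: 0.0474
gripper_force: 30.0
```

```bash
python3 o.py
```

```text
[-0.191  0.069 -0.011] [-0.13 -1.04  3.33] [-1.7999e+02  2.0000e-02 -1.6611e+02] [  0.259 -36.589  21.589   4.837   0.085  -1.132] 0.04743938761074273 10.05
```

Emit:
step_arm --moves '[[[0,0,0,0.1,2],[0,0,0,0.1,2],[0,0,0,0.1,2],[0,0,0,0.1,2],[0,0,0,0.1,2],[0,0,0,0,2]]]'

```text
clock: 10.65
tool_pos: [0.4901, 0.0175, 0.0923]
orientation: [-180.0, 0.0, -137.2]
force: [-0.4, -1.1, 4.4]
opening: 0.0476
gripper_force: 30.0
```

```bash
python3 o.py
```

```text
[-0.467  0.11   0.057] [-0.41 -1.12  4.39] [-1.7998e+02  1.0000e-02 -1.3718e+02] [  0.63  -36.45   21.575   4.538   0.161   1.412] 0.047604389074861364 10.65
```

Emit:
step_arm --moves '[[[0,0,0,0.1,2],[0,0,0,0.1,2],[0,0,0,0,2]]]'

```text
clock: 10.95
tool_pos: [0.4903, 0.0176, 0.0923]
orientation: [-180.0, 0.0, -125.9]
force: [0.6, -1.4, 3.5]
opening: 0.0475
gripper_force: 30.0
```

```bash
python3 o.py; python3 - <<'E'
from h import *
i,p,d=snap('wrist','w5.png');c=cloud(i,d)
f=(.4895,.0172)
for zl,zh,zp in((.078,.09,.086),(.026,.038,.032)):print(rect(i,c,f,.052,zl,zh,zp)[:2])
E
```

```text
[-0.624 -0.374  0.072] [ 0.61 -1.42  3.53] [-1.7996e+02  2.0000e-02 -1.2591e+02] [  0.773 -36.615  21.121   4.29   -0.162   1.389] 0.04750566172428076 10.95
(((486.07794189453125, 12.617399215698242), (46.24264144897461, 46.69568634033203), 9.525169372558594), 1826)
(((489.6436462402344, 16.476863861083984), (75.79188537597656, 76.04540252685547), 9.570262908935547), 2970)
```

View pics/w5.png

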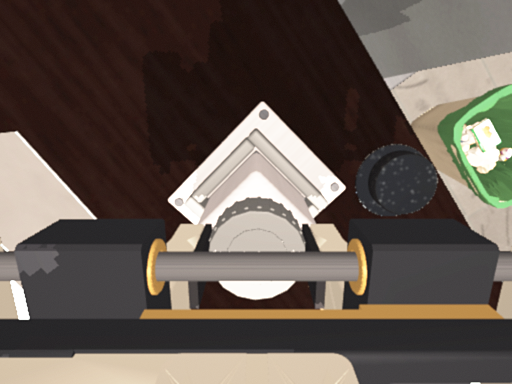

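The dock and canister are both still at about 9.5° and the canister has not twisted against the pocket, so the cap is turning freely anticlockwise. I'll continue into the release window.

Emit:
step_arm --moves '[[[0,0,0,0.1,2],[0,0,0,0.1,2],[0,0,0,0.06,2],[0,0,0,0,2]]]'

```text
clock: 11.4
tool_pos: [0.4902, 0.0179, 0.0923]
orientation: [-180.0, 0.0, -111.2]
force: [-0.1, 0.4, 5.0]
opening: 0.0477
gripper_force: 30.0
```

```bash
python3 o.py; python3 - <<'E'
from h import *
i,p,d=snap('wrist','w6.png');c=cloud(i,d)
f=(.4895,.0172)
for zl,zh,zp in((.078,.09,.086),(.026,.038,.032)):print(rect(i,c,f,.052,zl,zh,zp)[:2])
E
```

```text
[0.028 0.071 0.015] [-0.07  0.39  4.97] [-1.7997e+02  3.0000e-02 -1.1116e+02] [-3.4000e-02 -3.5968e+01  2.0816e+01  4.6460e+00 -4.6000e-02  8.5400e-01] 0.047672984520069774 11.4
(((491.1314392089844, 8.750019073486328), (53.509071350097656, 39.266746520996094), 9.201199531555176), 1992)
(((489.809326171875, 16.319656372070312), (75.7999038696289, 76.33236694335938), 9.280046463012695), 2934)
```

Emit:
step_arm --moves '[[[0,0,0.1,0,2],[0,0,0.1,0,2],[0,0,0.15,0,2],[0,0,0,0,2]]]'

```text
clock: 11.85
tool_pos: [0.4898, 0.0176, 0.0955]
orientation: [180.0, -0.0, -111.1]
force: [0.5, -0.3, 0.2]
opening: 0.0475
gripper_force: 30.0
```

```bash
python3 o.py
```

```text
[-0.009 -0.093 -0.013] [ 0.47 -0.26  0.2 ] [ 179.99   -0.   -111.08] [ 4.6000e-02 -3.8219e+01  2.2652e+01  5.3800e+00 -1.8900e-01 -2.4000e-02] 0.047529044534791925 11.85
```

Emit:
step_arm --moves '[[[0,0,0.3,0,2],[0,0,0.4,0,2],[0,0,0.5,0,2],[0,0,0,0,2]]]'

```text
clock: 12.25
tool_pos: [0.4903, 0.0178, 0.1084]
orientation: [-180.0, 0.0, -111.0]
force: [0.4, -0.5, 0.5]
opening: 0.0475
gripper_force: 30.0
```

```bash
python3 o.py; python3 - <<'E'
from h import *
i,p,d=snap('side','s2.png')
cv2.imwrite('pics/s2c.png',cv2.resize(p[180:340,170:360],None,fx=3,fy=3))
E
```

```text
[ 0.021  0.1   -0.041] [ 0.43 -0.49  0.45] [-1.7995e+02  4.0000e-02 -1.1103e+02] [-3.5000e-02 -3.7535e+01  2.3476e+01  5.6190e+00 -2.3200e-01 -4.0000e-03] 0.04750446403122155 12.25
```

View pics/s2c.png

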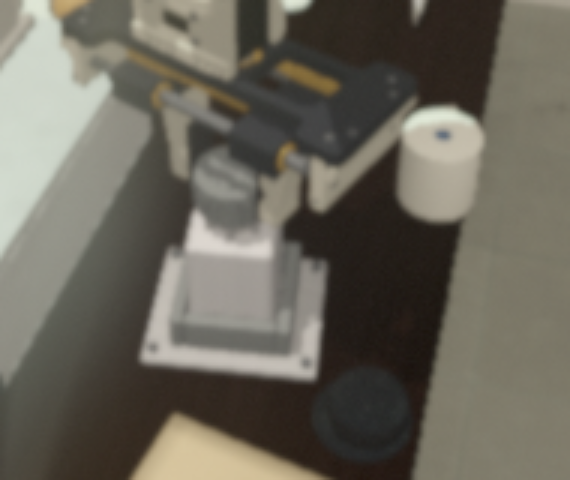

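The enlarged crop shows the cap lifted clear in the gripper (225,185), the neck showing below it, and the canister still seated in the dock (235,280). I'll lift to the final height.

Emit:
step_arm --moves '[[[0,0,1,0,2],[0,0,2,0,2],[0,0,2.5,0,2],[0,0,2,0,2],[0,0,1,0,2],[0,0,0.3,0,2],[0,0,0,0,2],[0,0,0,0,2],[0,0,0,0,2],[0,0,0,0,2]]]'

```text
clock: 13.3
tool_pos: [0.4896, 0.0176, 0.1949]
orientation: [179.9, -0.1, -111.0]
force: [-0.3, -0.0, -0.9]
opening: 0.0475
gripper_force: 30.0
```

```bash
python3 o.py; python3 - <<'E'
from h import *
i,p,d=snap('side');c=cloud(i,d)
m=np.hypot(c[...,0]-.4895,c[...,1]-.017)<.02
print(np.histogram(c[...,2][m],np.arange(0,.3,.02)))
cv2.imwrite('pics/s3c.png',cv2.resize(p[150:340,170:360],None,fx=3,fy=3))
E
```

```text
[ 0.009  0.081 -0.06 ] [-0.34 -0.05 -0.94] [ 1.7994e+02 -5.0000e-02 -1.1103e+02] [-5.0000e-03 -3.3801e+01  2.7319e+01  6.5560e+00 -3.4000e-02 -0.0000e+00] 0.04746351630319437 13.3
(array([  0,   0,   0,   0, 170, 198,   0,   0,   0,   0, 243,   0,   0,
         0]), array([0.  , 0.02, 0.04, 0.06, 0.08, 0.1 , 0.12, 0.14, 0.16, 0.18, 0.2 ,
       0.22, 0.24, 0.26, 0.28]))
```

View pics/s3c.png

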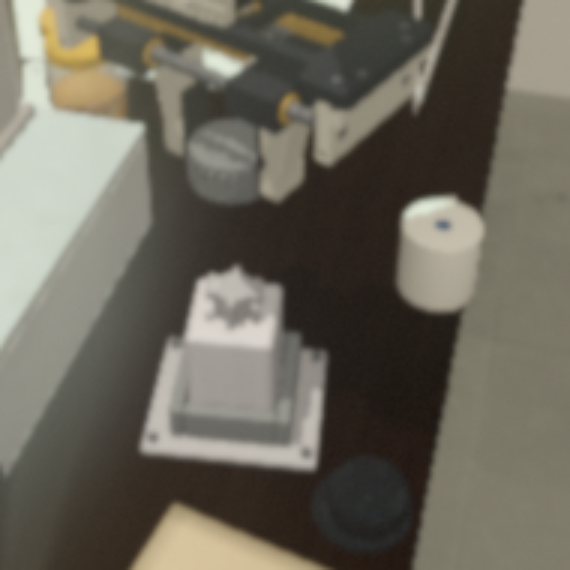

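The cap is held upright at (225,160), well clear of the canister, which stays seated at (235,350). I'm handing the job in.

```bash
python3 -c "
from plant import close_job
print(close_job())"
```

```text
the job is handed in; nothing more can be done
None
```

The job is handed in (no verdict was returned): the canister is seated in the dock, the cap came off anticlockwise, and the gripper holds it upright about 10 cm above its fitted position, at 13.3 s on the clock.

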